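# Load a thin-walled cup into the sprung nest and clamp it with the eccentric

## Robot

A 6-joint arm with a two-finger parallel gripper is mounted at the origin on a cart in front of the work surface, level with it; the furniture and walls round the work are solid. World frame = base frame: x ahead of the robot, y to its left, z up, the work surface at z = 0. Lengths are in mm, angles in rad, forces in N, time in s.
With the tool pointing down it reaches from about 275 to 750 mm from the base axis. Payload 10.2 kg.
Tool frame: the origin (TCP) lies at the very end of the fingers, on their centre line; the grasp point (between the pads) lies 19 mm behind it; z points along the fingers, x is the direction in which the jaws open and shut, and the axes are right-handed (so a half turn about z gives the same grasp; the last joint's range is limited). The gripper opens to 85 mm and grips with 20 to 120 N. Pads are 22 mm wide; open, the fingers measure 114 mm over their backs; the gripper's body (76 mm by 85 mm) begins 54 mm behind the grasp point. The pads swing forward as they close: fully open they stand 13 mm farther back than shut.
Start: joints at [-1.352, 0.313, 1.498, -0, 1.331, -0.223], TCP at [224.461, -474.603, 231.294] pointing down, gripper open.
Joint ranges: [-2.94, 2.94], [-0.97, 2.17], [0.19, 2.56], [-1.23, 4.37], [0.02, 3.11], [-2.88, 2.88]. Speed limits (rad/s): [2.39, 2.39, 3.01, 3.14, 3.14, 3.14].

## Interface

Orientations are given as a unit quaternion [w, x, y, z].
In Python, from rig import ctrl, cams gives the robot as it stands.
- The arm moves only by the tool play_rows, never from a script. Its argument "steps" is a list of rows, each a list of 2 entries, a list of its own where there are three numbers: the shift along the tool's x, y, z normalised to -1 to 1, where 1 is 0.75 m, then the turn, a rotation vector about the tool's x, y, z normalised to -1 to 1, where 1 is 45 degrees. A call has 1 to 20 rows; each row shifts and turns the commanded pose from where the row before left it, along the tool's axes as they then stand; what a row does not reach is not made up. A row lasts 1/10 s, in which the tool goes at most 50 mm and 8.59 degrees, less where a joint would pass 70% of its speed; a pose out of reach is approached as far as the arm can. A call with a number of a shift or a turn outside -1 to 1 is refused whole. A call with a gripper value outside its range is refused whole. "grip" is the closure, from 0 (fully open) to 1 (shut), set as the call begins (left out, the last holds). The fingers move at their own pace and stop on an object; "squeeze" is the grip in N (left out, the last holds). Time passes only in rows, so rows that do not move let the fingers close. It gives the time, the measured TCP pose, the force and the opening at its end, in the units of the state.
- ctrl.sense(): the state, without advancing time (a new reading comes with each control period).
- cams.capture(name): name is "side" or "top"; returns the picture (420x560x3 uint8, red, green, blue); there is no depth.
- cams.camera_info(name): a dict with "fx", "fy", "cx", "cy" (pixels), "xyz" and "attitude" of the camera in the world. Camera axes: x right, y up, looking along -z (the intrinsics and any distortion apply to the point x, -y, -z); pixel columns grow to the right and rows downward; lengths in mm; the calibration is good to about 2 mm. A picture is of the moment at which its call begins. camera_info takes no time and is no camera call.
- ctrl.finish_job(): hands the job in, once; it reports no verdict.
Trained networks look in the newest picture that a camera, given by its name, has taken for a name from the list of things; names that differ only in an ending like _2 or _b are one class to them, and where a whole thing is asked for, a point or a joint stands for the part that bears it (a point fixed in the world has none). Each returns a list of dicts, best first, with "p" (0 to 1); they miss things now and then, are a little off and sometimes report something else, mostly with a low value. They report only what shows in the picture. A call takes as long as a camera call. They do not tell look-alikes from the thing itself.
- cams.search_frame(camera, thing): "rect" ([centre column, centre row, width, height] in pixels, round what is visible of it).
- cams.tip_of(camera, thing): "pixel" ([column, row] in pixels: a listed point, or the origin of a listed thing).
The state is a dict: "time_s": time; "joints": joint angles; "dq": joint speeds; "tau": joint torques, N m; "eef_pos": TCP position; "ee_rot": TCP orientation; "force": force on the tool from outside, world axes, zero at the start; "wrist_torque": the same for the moment, N m; "grip_width": opening from 0.0 (shut) to 1.0 (fully open).
Only numpy, scipy, OpenCV 4.12 (cv2) and the standard library are available. Lean on these libraries where they do the work, as an engineer would, in place of code of your own. Each camera call takes 0.05 s, during which the arm holds its last target.

## Task

Clamp the lone steel cup, the one standing by itself to the right, in the nest fixture: turn the fixture's black bar knob back anticlockwise to open the eccentric, stand the cup upright on the plate between the eccentric and the two rubber-sleeved posts, and let go of it. Then turn the knob clockwise until the eccentric's lobe bears on the cup and holds it snugly against both posts, and let go of the knob. The wall is thin and dents easily, so feel for the contact and clamp at about 12 N, in no case over 30 N; leave everything else lying where it is.

Things in the scene. Friction and masses are not known exactly. Their poses are not given: they have to be found in the camera images.
- cup: Deep-drawn thin-walled steel cup, open at the top, 64 mm outside diameter, 47 mm high, about 60 g, standing by itself on the bench right of the fixture (the rows of cups at the far left are the finished lot and stay). Origin at the centre of its underside, z up along its axis. The cam's edge dents its wall above 30 N.
- nest_plate: Nest fixture bolted to the bench: aluminium plate 116 (x) x 204 (y) x 12 mm, origin at the centre of its underside. Cam spindle with black knob at its +y end. At its -y end a grey stop housing with a sprung carriage and two upright rubber-sleeved posts, 20 mm diameter, at x -27 and +27 mm, conical tips 54 mm above the bench; these fill y below -13 mm. All else beside the cup is bare plate.
- nest (a point): Point on the plate's top (12 mm above the bench) where the cup's centre lies when it just touches both posts, for the middle setting of the stop; the housing is set anew per batch, so the true place is up to 3 mm off along y, unmeasured. Axes as nest_plate: +y points to the spindle. To load freely, set the cup down 4.5 mm towards the spindle (+y) from here, cam at 0.35 rad or less.
- cam (a joint): Angle of cam and knob, rad, 0 to 2.6, growing CLOCKWISE from above (closing). 0: lobe away from the cup. Starts closed at 1.7 to 1.9, no room for the cup. The cup is first slid, then bears on the posts from 1.05 to 1.8, as the stop is set. Stays where left. Free turning takes 0.22 N m (less when paused between small steps); clamping adds about 0.012 N m per N, so 12 N reads 0.14 N m above free.
- knob_grip (a point): Centre of the knob's black bar (54 long, 14 thick, 63 to 91 mm above the bench, red line on one half of its top), on the spindle axis, 78 mm above the bench. Turns with the knob: x along the bar, y across it, z up. At joint 0 the bar lies along nest_plate's x. Grip across its 14 mm from above; the cup's rim in the nest is 59 mm above the bench, so keep fingertips above 63 mm.
- v_block: ground steel V block, 62 x 57 x 35 mm, bystander; leave it alone. Origin at the centre of its underside.
- caliper: steel caliper lying flat, about 212 mm long, bystander; leave it alone. Origin at the centre of its underside.
- cam_axis (a point): Foot of the cam spindle on the plate's top, 51 mm from point nest along +y. The cam is a steel disc, 42 mm diameter, 16 to 36 mm above the bench, its centre 9 mm off the spindle. Its lobe pushes the cup along -y; the posts yield about 1 mm per 20 N, so once it bears, the force grows by about 1 N per 0.012 rad of turn.
Mind the look-alikes: they are no part of the job. Leave any green or purple look-alike of the cup alone.

How it is judged:
By the outcome, as a careful person would: the job done as asked, in the order asked, and still so for the second after the job is handed in, with the robot touching nothing.
It also fails if it takes over 70 s, if anything falls off the work surface, if the arm or the gripper's body presses on something with over 40 N, if the wrist force passes 120 N, or if a joint passes its speed limit or range.

## Working session

There is one attempt and no reset: what is moved stays moved. The work goes in short steps, Python scripts to look and compute and a tool call to move; the robot and the scene stay as the last step left them, time stands still between calls to the robot, and variables do not carry over. Pictures are saved under pics/ and viewed, and the job is handed in when it is done.

Besides the shell and the picture viewer there is one more tool, called after ">>>" as a command line: name --argument value ..., lists and objects as JSON in quotes. play_rows: Moves the arm, as the interface text tells. Its arguments: {"type":"object","properties":{"steps":{"type":"array"},"grip":{"type":"number"},"squeeze":{"type":"number"}},"required":["steps"]}

```bash
ls; mkdir -p pics
python3 - <<'E'
from rig import ctrl,cams
import cv2
print(ctrl.sense())
for n in ("side","top"):
    im=cams.capture(n); cv2.imwrite(f"pics/{n}0.png",im[:,:,::-1])
    print(n,cams.camera_info(n))
    for t in ("cup","nest_plate","v_block","caliper","knob_grip"):
        print(t,[(d['rect'],d['p']) for d in cams.search_frame(n,t)][:4])
    for t in ("cup","nest","cam_axis","knob_grip","nest_plate"):
        print('tip',t,[(d['pixel'],d['p']) for d in cams.tip_of(n,t)][:6])
print(ctrl.sense()['time_s'])
E
```

```text
pics
{'time_s': 0.0, 'joints': array([-1.35242797e+00,  3.13447943e-01,  1.49843956e+00, -9.05074750e-06,
        1.33095964e+00, -2.23418441e-01]), 'dq': array([-0.00021207,  0.00055042,  0.00035792, -0.0002182 , -0.00086359,
       -0.00137441]), 'tau': array([ 6.07443098e-05, -4.12264431e+01, -2.59750628e+01, -1.01213657e-04,
        4.04997583e-03,  3.79651340e-05]), 'eef_pos': array([ 224.38956117, -474.35592738,  230.73518306]), 'ee_rot': array([-4.41548196e-04,  8.44854064e-01, -5.34996465e-01, -4.45524022e-04]), 'force': array([ 0.28550155, -0.71672823, -0.05046218]), 'wrist_torque': array([ 0.01612448, -0.02293056,  0.08650614]), 'grip_width': 0.9954025641452069}
side {'fx': 437.9206633439382, 'fy': 437.9206633439382, 'cx': 281.09122072398173, 'cy': 213.51277787698768, 'xyz': array([259.52927571, 522.8849612 , 589.91056711]), 'attitude': array([-0.18175857, -0.08895485,  0.44500223,  0.87236682])}
cup [([355.2, 222.2, 36.0, 32.1], 0.9), ([338.9, 196.9, 28.6, 34.3], 0.76), ([305.2, 172.5, 23.6, 30.4], 0.61)]
nest_plate [([278.9, 273.9, 89.7, 85.9], 0.7)]
v_block [([242.8, 208
[... 445 characters left out ...]
1863624, 'cy': 207.30340416471876, 'xyz': array([ 393.85479467, -119.29881696, 1049.11421826]), 'attitude': array([-0.69667268, -0.0541908 ,  0.04399352,  0.71398537])}
cup [([379.9, 234.9, 37.4, 37.7], 0.72), ([332.5, 274.6, 34.2, 33.1], 0.66), ([401.6, 184.3, 35.5, 35.2], 0.56)]
nest_plate [([245.1, 227.7, 106.3, 66.9], 0.76)]
v_block [([313.4, 146.1, 28.1, 28.0], 0.64)]
caliper [([149.3, 213.8, 87.2, 90.0], 0.84)]
knob_grip [([213.6, 224.1, 28.9, 22.9], 0.7)]
tip cup [([401.9, 185.2], 0.9), ([374.2, 233.6], 0.79), ([329.8, 277.9], 0.55)]
tip nest [([242.9, 226.6], 0.6)]
tip cam_axis [([216.5, 230.8], 0.61)]
tip knob_grip [([212.3, 226.3], 0.94)]
tip nest_plate [([244.7, 226.6], 0.87)]
1.1
```

Run:
```python
import cv2
for n in("side","top"):
    i=cv2.imread(f"pics/{n}0.png")
    cv2.imwrite(f"pics/{n}0v.png",cv2.resize(i,(800,600),interpolation=cv2.INTER_CUBIC))
i=cv2.imread("pics/top0.png")[110:320,170:450];cv2.imwrite("pics/topc.png",cv2.resize(i,(800,600),interpolation=cv2.INTER_CUBIC))
```

```text
(no output)
```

View pics/side0v.png

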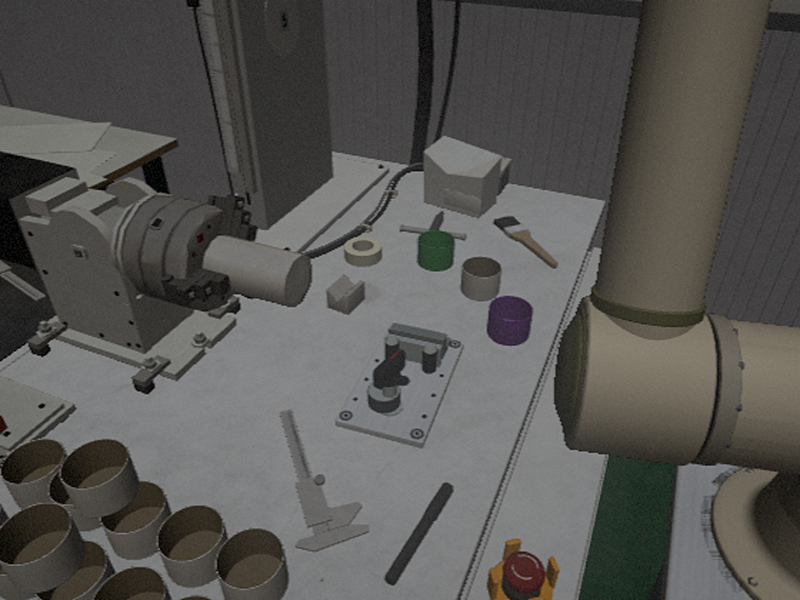

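View pics/top0v.png

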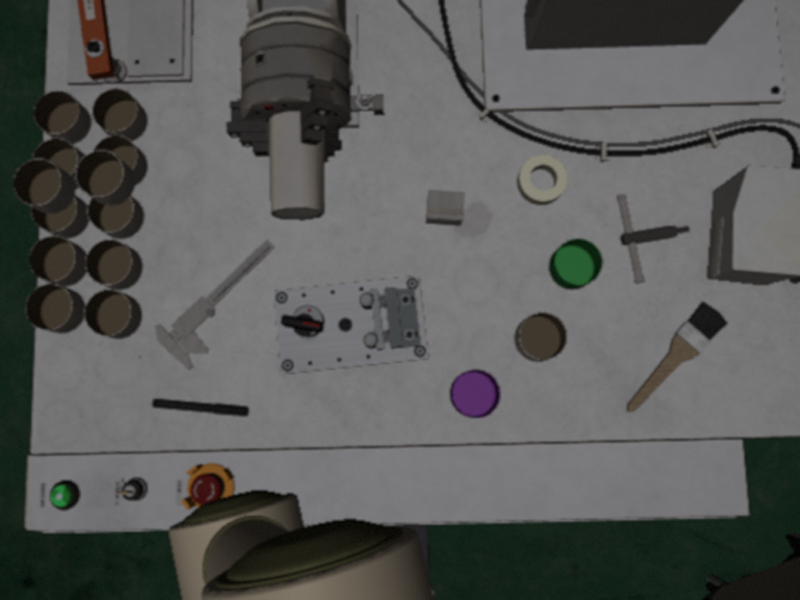

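View pics/topc.png

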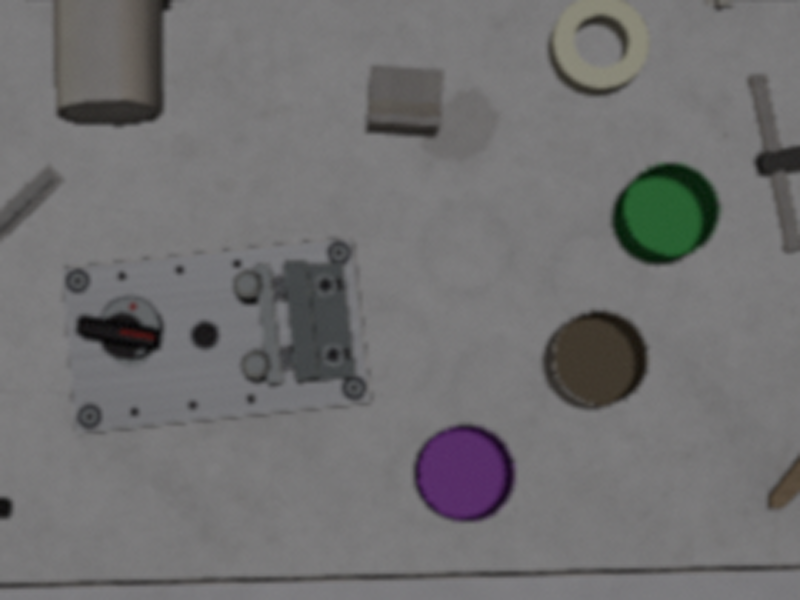

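The top view shows the lone steel cup at about (379,235), with green and purple look-alikes on either side of it. The fixture is at about (245,227) with its knob at (212,225). The dark hole at about (242,227) looks like the nest point.

```bash
cat > h.py <<'E'
import numpy as np, cv2
from scipy.spatial.transform import Rotation as R
from scipy.optimize import least_squares
from rig import ctrl,cams
def cam(n):
    c=cams.camera_info(n);a=c['attitude'];return c,R.from_quat([a[1],a[2],a[3],a[0]]).as_matrix()
def proj(n,P):
    c,M=cam(n);p=(np.atleast_2d(P)-c['xyz'])@M
    return np.c_[c['cx']+c['fx']*p[:,0]/-p[:,2],c['cy']-c['fy']*p[:,1]/-p[:,2]]
def back(n,px,z):
    c,M=cam(n);d=M@np.array([(px[0]-c['cx'])/c['fx'],-(px[1]-c['cy'])/c['fy'],-1.]);t=(z-c['xyz'][2])/d[2];return c['xyz']+t*d
def plate(x,y,th,P):
    P=np.atleast_2d(P).astype(float);c,s=np.cos(th),np.sin(th)
    return np.c_[x+c*P[:,0]-s*P[:,1],y+s*P[:,0]+c*P[:,1],P[:,2]]
E
python3 - <<'E'
from h import *
cr=lambda u,v:(170+u*.35,110+v*.35)
C=[cr(65,268),cr(352,240),cr(370,402),cr(78,432)]  # TL TR BR BL
W=[back('top',c,12) for c in C]
for w in W: print(w.round(1))
S=[cr(78,280),cr(339,252),cr(354,388),cr(90,415)]
for c in S: print('s',back('top',c,12).round(1))
print('hole',back('top',cr(205,334),12).round(1))
M=np.array([[58,102,12],[58,-102,12],[-58,-102,12],[-58,102,12]])
f=lambda p:(plate(*p,M)[:,:2]-np.array(W)[:,:2]).ravel()
r=least_squares(f,[380,-70,0]);print(r.x,r.fun.round(1))
for n,px in (('side',(282.3,265.8)),('top',(242.9,226.6))): print('nest',back(n,px,12).round(1))
for n,px in (('side',(268.7,279.5)),('top',(216.5,230.8))): print('camaxis',back(n,px,12).round(1))
for n,px in (('side',(271.7,256.7)),('top',(212.3,226.3))): print('knob',back(n,px,78).round(1))
for n,px in (('side',(280.6,268.6)),('top',(244.7,226.6))): print('plate',back(n,px,0).round(1))
print('cup',back('side',(335.7,203.5),0).round(1),back('top',(374.2,233.6),0).round(1),'rim',back('top',(170+596*.35,110+358*.35),47).round(1))
# side view crop for screws
i=cv2.imread('pics/side0.png');
cv2.imwrite('pics/sidec.png',cv2.resize(i[210:330,210:370],(800,600),interpolation=cv2.INTER_CUBIC))
i=cv2.imread('pics/top0.png');
cv2.imwrite('pics/topc2.png',cv2.resize(i[180:276,182:310],(800,600),interpolation=cv2.INTER_CUBIC))
i=cv2.imread('pics/side0.png');
cv2.imwrite('pics/sidecup.png',cv2.resize(i[160:250,280:400],(800,600),interpolation=cv2.INTER_CUBIC))
E
```

```text
[550.   45.1  12. ]
[ 564.5 -154.4   12. ]
[ 452.1 -163.3   12. ]
[436.5  36.6  12. ]
s [541.4  36.1  12. ]
s [ 556.3 -145.2   12. ]
s [ 461.9 -152.7   12. ]
s [447.9  28.3  12. ]
hole [501.6 -51.3  12. ]
[ 5.00763948e+02 -5.90246129e+01  7.56535363e-02] [ 0.9  2.   1.8 -1.9 -1.5 -1.8 -1.3  1.7]
nest [501.  -51.9  12. ]
nest [502.1 -53.6  12. ]
camaxis [509.4  -7.5  12. ]
camaxis [495.1  -1.5  12. ]
knob [ 4.995e+02 -1.000e-01  7.800e+01]
knob [497.2  -1.4  78. ]
plate [505.9 -55.1   0. ]
plate [503.3 -56.4   0. ]
cup [ 475.2 -312.8    0. ] [ 482.9 -312.5    0. ] rim [ 475.5 -312.    47. ]
```

View pics/sidec.png

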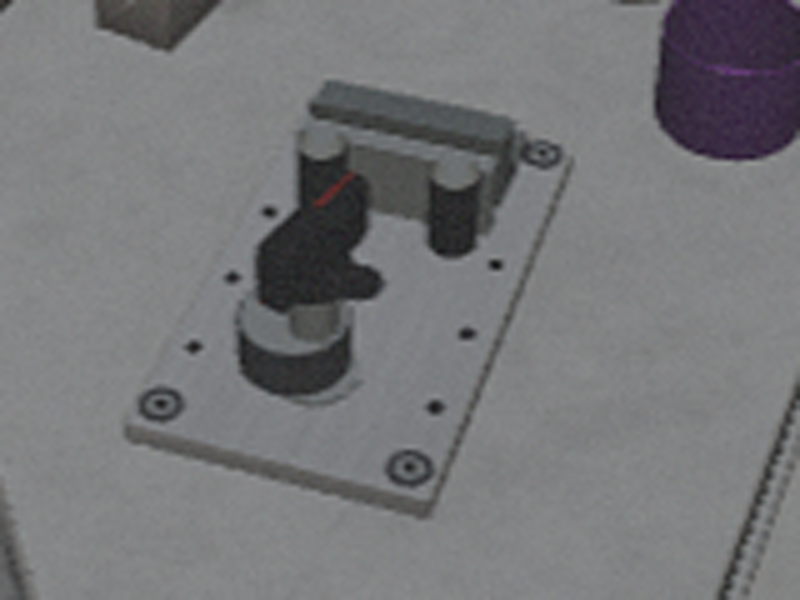

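View pics/topc2.png

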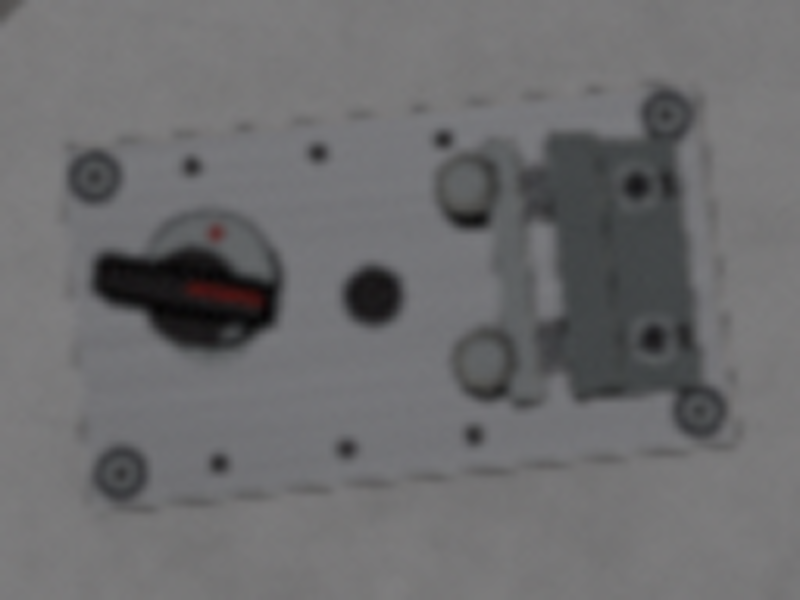

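View pics/sidecup.png

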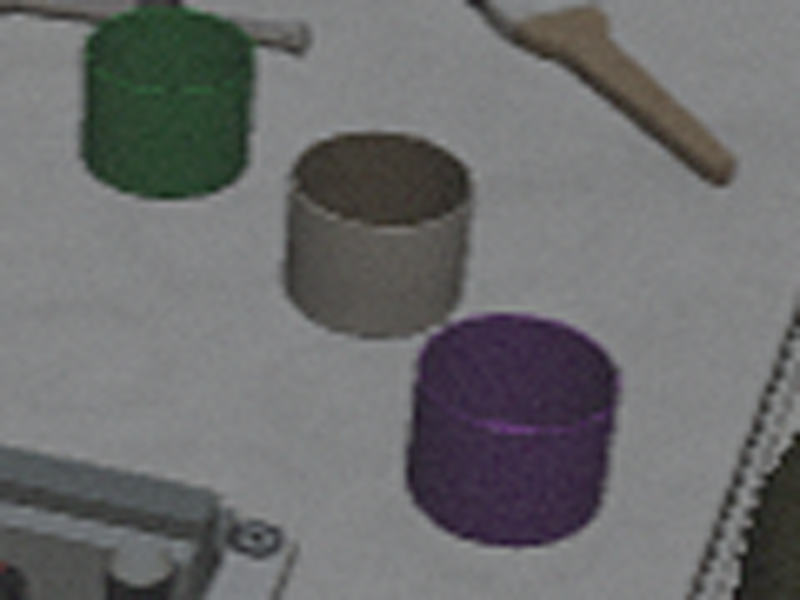

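```bash
python3 - <<'E'
from h import *
T=lambda u,v:(182+u*.16,180+v*.16)
S=lambda u,v:(210+u*.2,210+v*.2)
top=np.array([T(94,176),T(666,115),T(699,410),T(121,473)])
side=np.array([S(160,404),S(408,467),S(542,153)])
def f(p):
    x,y,th,a,b=p
    M=[[a,b,12],[a,-b,12],[-a,-b,12],[-a,b,12]]
    W=plate(x,y,th,M)
    return np.r_[(proj('top',W)-top).ravel(),(proj('side',W[[0,3,2]])-side).ravel()]
r=least_squares(f,[500,-59,.08,48,91]);print(r.x.round(3),r.fun.round(2))
x,y,th=r.x[:3]
def inpl(P): 
    d=np.array(P)-[x,y,0];c,s=np.cos(th),np.sin(th);return np.array([c*d[0]+s*d[1],-s*d[0]+c*d[1],d[2]]).round(1)
print('hole',inpl(back('top',T(373,296),12)))
print('posts',inpl(back('top',T(467,185),54)),inpl(back('top',T(486,358),54)))
print('posts side',inpl(back('side',S(323,135),54)),inpl(back('side',S(457,172),54)))
print('tophub z40',inpl(back('top',T(212,285),36)))
a=back('top',T(97,275),91);b=back('top',T(275,303),91);print('bar',a.round(1),b.round(1),((a+b)/2).round(1),inpl((a+b)/2))
d=b-a;ang=np.arctan2(d[1],d[0]);print('bar angle world',ang,'plate',ang-th)
print('dot on cam', inpl(back('top',T(215,232),36)))
C=lambda u,v:(280+u*.15,160+v*.15)
print('cup rim side',back('side',C(380,183),47).round(1))
print('base side est',back('side',C(376,283),0).round(1))
E
python3 - <<'E'
import cv2
i=cv2.imread('pics/top0.png')
cv2.imwrite('pics/topcup.png',cv2.resize(i[205:265,340:420],(800,600),interpolation=cv2.INTER_CUBIC))
E
```

```text
[ 5.01899e+02 -5.77330e+01  8.10000e-02  4.69730e+01  9.12410e+01] [-0.21 -0.14 -0.05 -0.1  -0.07 -0.07 -0.43 -0.32  0.34 -0.32  0.35 -0.11
  0.14 -0.12]
hole [-0.7  6.6 12. ]
posts [ 25.4 -27.4  54. ] [-27.5 -27.8  54. ]
posts side [ 25.5 -23.4  54. ] [-29.9 -19.1  54. ]
tophub z40 [ 5.3 54.2 36. ]
bar [500.7  24.   91. ] [491.2 -27.8  91. ] [495.9  -1.9  91. ] [-1.4 56.1 91. ]
bar angle world -1.7519392746640854 plate -1.8328894041402763
dot on cam [21.6 51.8 36. ]
cup rim side [ 474.9 -309.6   47. ]
base side est [ 475.  -317.7    0. ]
```

View pics/topcup.png

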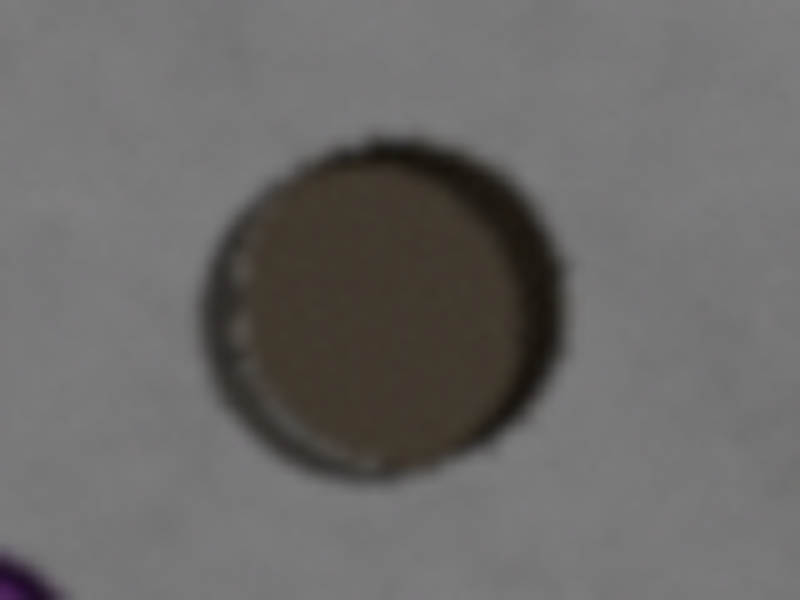

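```bash
cat >> h.py <<'E'
def yaw(q=None):
    q=ctrl.sense()['ee_rot'] if q is None else q
    X=R.from_quat([q[1],q[2],q[3],q[0]]).as_matrix();return np.arctan2(X[1,0],X[0,0]),X
def togo(x,y,z,psi=None):
    s=ctrl.sense();p=s['eef_pos'];ya,X=yaw(s['ee_rot']);d=np.array([x,y,z])-p
    l=X.T@d
    out='local mm %s units %s'%(l.round(1),(l/750).round(4))
    if psi is not None:
        t=-(psi-ya); out+=' turn units %.4f (rad %.3f)'%(t/(np.pi/4),t)
    print('t%.2f'%s['time_s'],'yaw %.4f'%ya,'tool z',X[:,2].round(4),out,'F',s['force'].round(2),'M',s['wrist_torque'].round(3),'g',round(float(s['grip_width']),3))
E
python3 -c "
from h import *
togo(497.2,-1,150,-.181)"
```

```text
t1.10 yaw -1.1289 tool z [-0.  0. -1.] local mm [-311.5 -449.1   81.3] units [-0.4153 -0.5987  0.1084] turn units -1.2070 (rad -0.948) F [ 0.5  -0.15  0.18] M [-0.026 -0.023  0.056] g 1.002
```

>>> play_rows --steps '[[[-0.0297,-0.0428,0],[0,0,0]],[[-0.0297,-0.0428,0],[0,0,0]],[[-0.0297,-0.0428,0],[0,0,0]],[[-0.0297,-0.0428,0],[0,0,0]],[[-0.0297,-0.0428,0],[0,0,0]],[[-0.0297,-0.0428,0],[0,0,0]],[[-0.0297,-0.0428,0],[0,0,0]],[[-0.0297,-0.0428,0],[0,0,0]],[[-0.0297,-0.0428,0],[0,0,0]],[[-0.0297,-0.0428,0],[0,0,0]],[[-0.0297,-0.0428,0],[0,0,0]],[[-0.0297,-0.0428,0],[0,0,0]],[[-0.0297,-0.0428,0],[0,0,0]],[[-0.0297,-0.0428,0],[0,0,0]]]' --grip 0 --squeeze 40

```text
time_s: 2.5
eef_pos: [498.0, 1.1, 231.4]
ee_rot: [-0.0, 0.845, -0.535, 0.0]
force: [-0.0, -0.8, 0.6]
grip_width: 0.996
```

>>> play_rows --steps '[[[0,0,0.015],[0,0,-0.172]],[[0,0,0.015],[0,0,-0.172]],[[0,0,0.015],[0,0,-0.172]],[[0,0,0.015],[0,0,-0.172]],[[0,0,0.015],[0,0,-0.172]],[[0,0,0.015],[0,0,-0.172]],[[0,0,0.015],[0,0,-0.172]],[[0,0,0],[0,0,0]]]'

```text
time_s: 3.3
eef_pos: [496.7, -0.4, 151.4]
ee_rot: [-0.0, 0.996, -0.091, -0.001]
force: [0.0, 0.4, 1.2]
grip_width: 0.999
```

```bash
python3 -c "
from h import *
togo(497.2,-1,67,-.181)
i=cams.capture('side');cv2.imwrite('pics/s1.png',cv2.resize(i[60:300,160:480,::-1],(800,600),interpolation=cv2.INTER_CUBIC))"
```

```text
t3.30 yaw -0.1822 tool z [-2.5e-03  6.0e-04 -1.0e+00] local mm [ 0.8  0.5 84.4] units [0.0011 0.0007 0.1125] turn units -0.0016 (rad -0.001) F [0.01 0.4  1.19] M [0.009 0.004 0.011] g 0.999
```

View pics/s1.png

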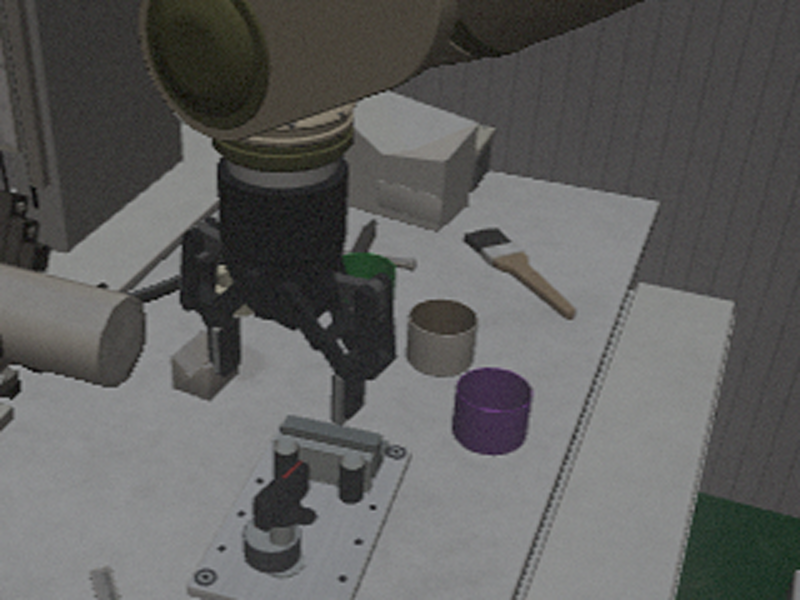

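The gripper is open above the knob bar and the picture shows it clear of the scenery. Next I descend and close on the bar.

>>> play_rows --steps '[[[0.0005,0.0005,0.028],[0,0,0]],[[0.0005,0,0.028],[0,0,0]],[[0,0,0.028],[0,0,0]],[[0,0,0.028],[0,0,0]],[[0,0,0],[0,0,0]],[[0,0,0],[0,0,0]]]'

```text
time_s: 3.95
eef_pos: [498.6, -1.1, 69.5]
ee_rot: [0.0, 0.996, -0.093, 0.001]
force: [0.3, -0.6, -0.3]
grip_width: 1.003
```

>>> play_rows --steps '[[[0,0,0],[0,0,0]],[[0,0,0],[0,0,0]],[[0,0,0],[0,0,0]],[[0,0,0],[0,0,0]],[[0,0,0],[0,0,0]],[[0,0,0],[0,0,0]],[[0,0,0],[0,0,0]],[[0,0,0],[0,0,0]]]' --grip 1 --squeeze 40

```text
time_s: 4.75
eef_pos: [498.1, -1.1, 68.8]
ee_rot: [-0.0, 0.996, -0.092, 0.0]
force: [-2.2, 0.3, 5.3]
grip_width: 0.158
```

```bash
python3 -c "
from h import *
togo(497.2,-1,67,-.181)"
```

```text
t4.75 yaw -0.1837 tool z [ 1.e-04  0.e+00 -1.e+00] local mm [-0.9  0.1  1.8] units [-0.0012  0.0001  0.0025] turn units -0.0034 (rad -0.003) F [-2.23  0.34  5.33] M [ 0.026  0.381 -0.135] g 0.158
```

>>> play_rows --steps '[[[0,0,0],[0,0,-0.15]],[[0,0,0],[0,0,-0.15]],[[0,0,0],[0,0,-0.15]],[[0,0,0],[0,0,-0.15]]]'

```text
time_s: 5.15
eef_pos: [499.1, -1.1, 68.9]
ee_rot: [0.0, 0.989, 0.145, 0.001]
force: [4.8, 1.2, 0.9]
grip_width: 0.156
```

```bash
python3 -c "
from h import *
togo(497.2,-1,67,1.5)"
```

```text
t5.15 yaw 0.2919 tool z [ 2.8e-03  1.0e-04 -1.0e+00] local mm [-1.8 -0.6  1.9] units [-0.0024 -0.0008  0.0025] turn units -1.5382 (rad -1.208) F [4.85 1.16 0.93] M [ 0.285 -0.661 -0.229] g 0.156
```

>>> play_rows --steps '[[[0,0,0],[0,0,-0.15]],[[0,0,0],[0,0,-0.15]],[[0,0,0],[0,0,-0.15]],[[0,0,0],[0,0,-0.15]],[[0,0,0],[0,0,-0.15]],[[0,0,0],[0,0,-0.15]],[[0,0,0],[0,0,-0.15]],[[0,0,0],[0,0,-0.15]],[[0,0,0],[0,0,-0.15]],[[0,0,0],[0,0,-0.15]],[[0,0,0],[0,0,0]]]'

```text
time_s: 6.25
eef_pos: [500.7, 0.8, 68.9]
ee_rot: [0.001, 0.742, 0.67, 0.004]
force: [16.1, 15.8, -5.5]
grip_width: 0.152
```

```bash
python3 -c "
from h import *
togo(497.2,-1,67,1.5)"
```

```text
t6.25 yaw 1.4686 tool z [ 0.0072  0.0029 -1.    ] local mm [-2.1 -3.3  1.9] units [-0.0028 -0.0044  0.0025] turn units -0.0400 (rad -0.031) F [16.13 15.75 -5.48] M [ 2.427 -2.191  0.242] g 0.152
```

>>> play_rows --steps '[[[0,0,0],[0,0,0]],[[0,0,0],[0,0,0]],[[0,0,0],[0,0,0]],[[0,0,0],[0,0,0]],[[0,0,0],[0,0,0]]]' --grip 0

```text
time_s: 6.75
eef_pos: [498.0, -1.2, 68.5]
ee_rot: [-0.0, 0.743, 0.669, -0.0]
force: [1.2, 0.5, -0.1]
grip_width: 0.984
```

>>> play_rows --steps '[[[0,0,-0.03],[0,0,0]],[[0,0,-0.05],[0,0,0]],[[0,0,-0.05],[0,0,0]],[[0,0,0],[0,0,0]]]'

```text
time_s: 7.15
eef_pos: [500.1, -1.5, 170.5]
ee_rot: [0.004, 0.743, 0.669, 0.002]
force: [0.3, -0.4, -0.5]
grip_width: 1.0
```

```bash
python3 -c "
from h import *
togo(475.5,-310.5,167,1.652)
i=cams.capture('side');cv2.imwrite('pics/s2.png',cv2.resize(i[60:330,160:520,::-1],(800,600),interpolation=cv2.INTER_CUBIC))"
```

```text
t7.15 yaw 1.4660 tool z [ 0.0084 -0.0021 -1.    ] local mm [-309.8    7.9    4. ] units [-0.4131  0.0105  0.0053] turn units -0.2368 (rad -0.186) F [ 0.26 -0.44 -0.47] M [-0.012  0.009  0.   ] g 1.0
```

View pics/s2.png

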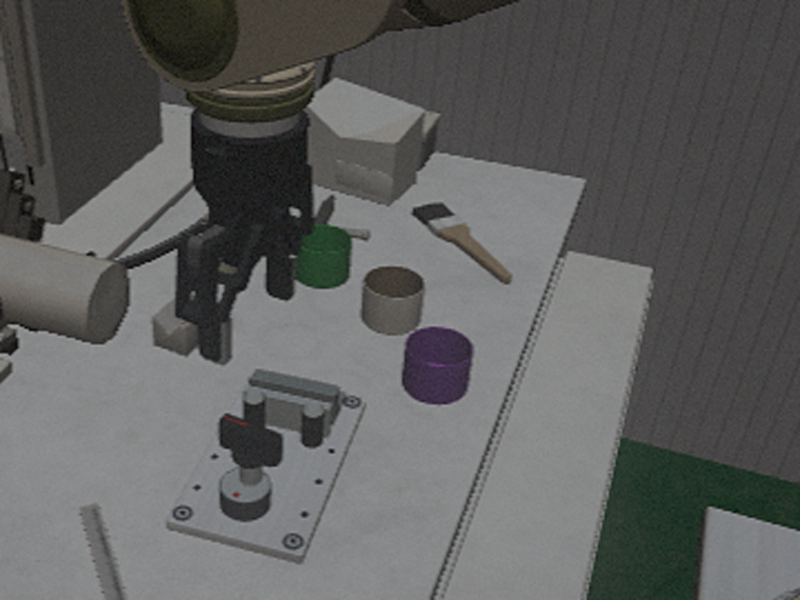

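>>> play_rows --steps '[[[-0.0516,0.0013,0],[0,0,0]],[[-0.0516,0.0013,0],[0,0,0]],[[-0.0516,0.0013,0],[0,0,0]],[[-0.0516,0.0013,0],[0,0,0]],[[-0.0516,0.0013,0],[0,0,0]],[[-0.0516,0.0013,0],[0,0,0]],[[-0.0516,0.0013,0],[0,0,0]],[[-0.0516,0.0013,0],[0,0,0]],[[0,0,0.05],[0,0,-0.118]],[[0,0,0.04],[0,0,-0.118]],[[0,0,0],[0,0,0]]]'

```text
time_s: 8.3
eef_pos: [471.2, -308.1, 93.7]
ee_rot: [-0.005, 0.678, 0.735, 0.0]
force: [-0.7, -0.1, 0.3]
grip_width: 1.003
```

```bash
python3 -c "
from h import *
togo(475.5,-310.5,14,1.652)
i=cams.capture('side');cv2.imwrite('pics/s3.png',cv2.resize(i[60:330,160:520,::-1],(800,600),interpolation=cv2.INTER_CUBIC))
i=cams.capture('top');cv2.imwrite('pics/t3.png',cv2.resize(i[130:310,270:510,::-1],(800,600),interpolation=cv2.INTER_CUBIC))"
```

```text
t8.30 yaw 1.6515 tool z [-0.0068  0.0069 -1.    ] local mm [-3.3  4.6 79.6] units [-0.0045  0.0061  0.1062] turn units -0.0007 (rad -0.001) F [-0.66 -0.13  0.35] M [-0.013  0.027  0.057] g 1.003
```

View pics/s3.png

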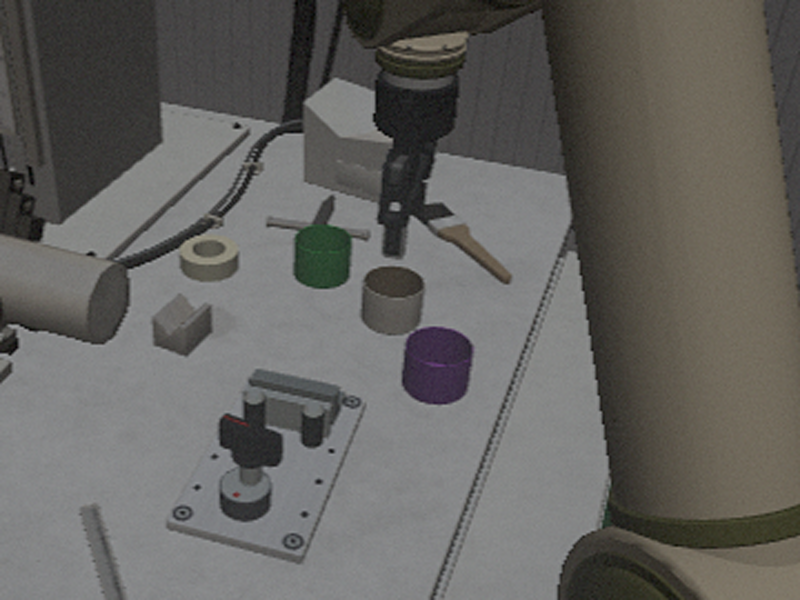

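The gripper is above the lone cup, with open jaws along y. I'll correct the last few millimetres, then descend.

>>> play_rows --steps '[[[-0.0035,0.005,0.02],[0,0,0]],[[0,0,0.015],[0,0,0]],[[0,0,0],[0,0,0]],[[0,0,0],[0,0,0]]]'

```text
time_s: 8.8
eef_pos: [477.4, -312.0, 72.3]
ee_rot: [-0.0, 0.678, 0.735, -0.0]
force: [-0.4, -0.1, -1.3]
grip_width: 1.0
```

```bash
python3 -c "
from h import *
togo(475.5,-310.5,14,1.652)
"
```

```text
t8.80 yaw 1.6512 tool z [-1.e-04  1.e-04 -1.e+00] local mm [ 1.7 -1.8 58.3] units [ 0.0022 -0.0024  0.0777] turn units -0.0011 (rad -0.001) F [-0.38 -0.12 -1.29] M [-0.036 -0.063  0.023] g 1.0
```

View pics/t3.png

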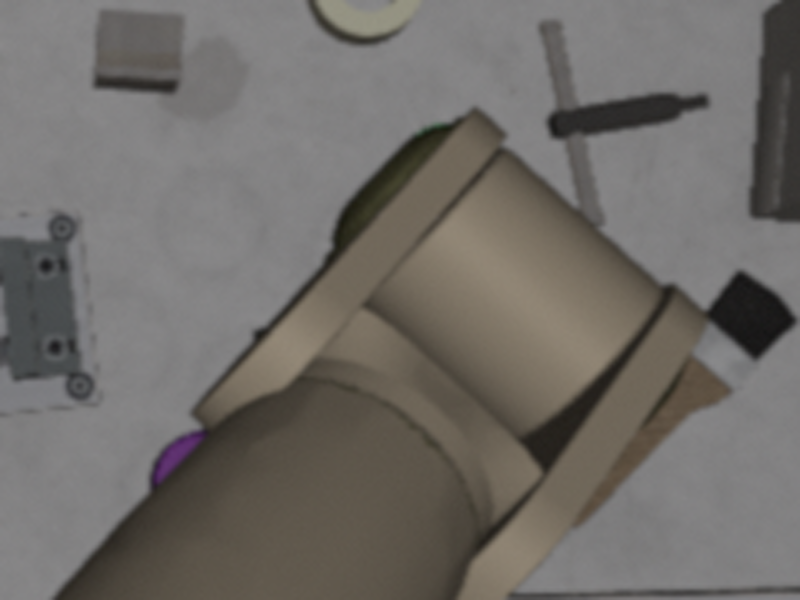

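The top view is blocked by the arm, so I'll go by the calibrated numbers.

>>> play_rows --steps '[[[0.002,-0.0024,0.01],[0,0,0]],[[0,0,0.022],[0,0,0]],[[0,0,0.022],[0,0,0]],[[0,0,0.022],[0,0,0]],[[0,0,0],[0,0,0]],[[0,0,0],[0,0,0]]]'

```text
time_s: 9.4
eef_pos: [475.5, -310.8, 15.7]
ee_rot: [0.0, 0.678, 0.735, 0.0]
force: [0.1, 0.3, 0.2]
grip_width: 1.0
```

>>> play_rows --steps '[[[0,0,0],[0,0,0]],[[0,0,0],[0,0,0]],[[0,0,0],[0,0,0]],[[0,0,0],[0,0,0]],[[0,0,0],[0,0,0]]]' --grip 1 --squeeze 20

```text
time_s: 9.9
eef_pos: [475.9, -311.2, 16.4]
ee_rot: [0.001, 0.678, 0.735, -0.0]
force: [-1.4, 1.5, 6.7]
grip_width: 0.736
```

```bash
python3 -c "
from h import *
togo(475.5,-310.5,14,1.652)
"
```

```text
t9.90 yaw 1.6514 tool z [ 0.0013 -0.0014 -1.    ] local mm [ 0.7 -0.3  2.4] units [ 0.0009 -0.0004  0.0033] turn units -0.0007 (rad -0.001) F [-1.4   1.54  6.66] M [ 0.091  0.224 -0.003] g 0.736
```

>>> play_rows --steps '[[[0,0,0],[0,0,0]],[[0,0,0],[0,0,0]],[[0,0,0],[0,0,0]],[[0,0,0],[0,0,0]],[[0,0,0],[0,0,0.16]],[[0,0,0],[0,0,0.16]],[[0,0,0],[0,0,0.16]],[[0,0,0],[0,0,0.16]],[[0,0,0],[0,0,0.16]],[[0,0,0],[0,0,0.16]],[[0,0,0],[0,0,0.16]],[[0,0,0],[0,0,0.16]],[[0,0,0],[0,0,0.16]],[[0,0,0],[0,0,0.16]],[[0,0,0],[0,0,0.16]],[[0,0,0],[0,0,0.16]],[[0,0,0],[0,0,0.08]],[[0,0,0],[0,0,0]],[[0,0,0],[0,0,0]],[[0,0,0],[0,0,0]]]' --grip 0

```text
time_s: 11.9
eef_pos: [475.4, -310.7, 15.3]
ee_rot: [-0.0, 0.999, 0.041, -0.0]
force: [-0.2, 0.3, 0.8]
grip_width: 1.002
```

```bash
python3 -c "
from h import *
togo(475.5,-310.5,14,0.081)
"
```

```text
t11.90 yaw 0.0818 tool z [-1.e-04  1.e-04 -1.e+00] local mm [ 0.1 -0.2  1.3] units [ 0.0001 -0.0003  0.0017] turn units 0.0011 (rad 0.001) F [-0.24  0.34  0.75] M [-0.022  0.05  -0.003] g 1.002
```

>>> play_rows --steps '[[[0,0,0],[0,0,0]],[[0,0,0],[0,0,0]],[[0,0,0],[0,0,0]],[[0,0,0],[0,0,0]],[[0,0,0],[0,0,0]]]' --grip 1 --squeeze 20

```text
time_s: 12.4
eef_pos: [475.5, -310.8, 15.5]
ee_rot: [0.0, 0.999, 0.04, 0.0]
force: [-1.5, 0.8, 4.0]
grip_width: 0.737
```

```bash
python3 -c "
from h import *
togo(475.5,-310.5,120,0.081)
i=cams.capture('side');cv2.imwrite('pics/s4.png',cv2.resize(i[60:330,160:520,::-1],(800,600),interpolation=cv2.INTER_CUBIC))"
```

```text
t12.40 yaw 0.0808 tool z [ 1.e-04 -3.e-04 -1.e+00] local mm [ 1.000e-01 -3.000e-01 -1.045e+02] units [ 1.000e-04 -4.000e-04 -1.393e-01] turn units -0.0003 (rad -0.000) F [-1.46  0.78  3.99] M [0.119 0.223 0.008] g 0.737
```

View pics/s4.png

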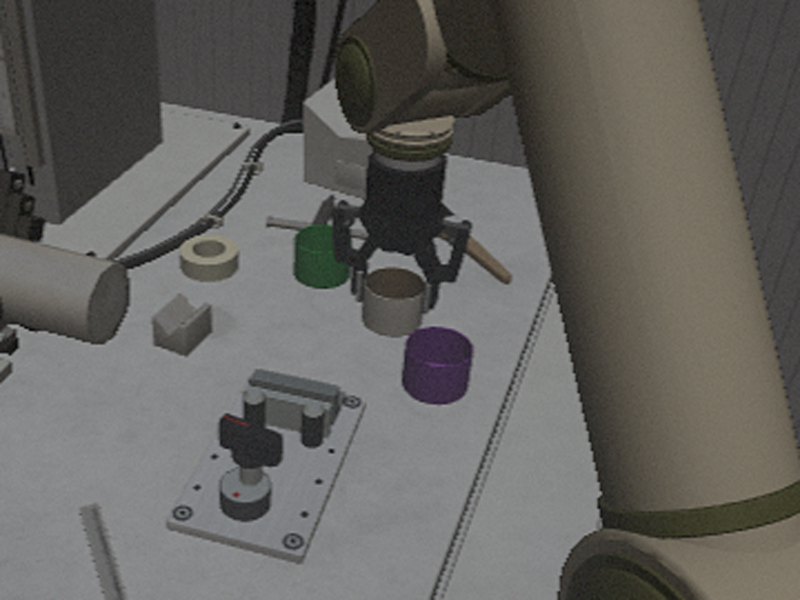

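>>> play_rows --steps '[[[0,0,-0.02],[0,0,0]],[[0,0,-0.04],[0,0,0]],[[0,0,-0.04],[0,0,0]],[[0,0,-0.04],[0,0,0]],[[0,0,0],[0,0,0]]]'

```text
time_s: 12.95
eef_pos: [476.8, -311.9, 123.9]
ee_rot: [0.002, 0.999, 0.04, 0.002]
force: [0.2, 0.1, -0.9]
grip_width: 0.739
```

```bash
python3 -c "
from h import *
togo(502.2,-45.5,120,0.081)
"
```

```text
t12.95 yaw 0.0806 tool z [ 0.005  -0.0048 -1.    ] local mm [  46.8 -263.5    2.8] units [ 0.0624 -0.3514  0.0037] turn units -0.0005 (rad -0.000) F [ 0.18  0.1  -0.9 ] M [-0.01  -0.025 -0.066] g 0.739
```

>>> play_rows --steps '[[[0.0078,-0.03,0],[0,0,0]],[[0.0078,-0.046,0],[0,0,0]],[[0.0078,-0.046,0],[0,0,0]],[[0.0078,-0.046,0],[0,0,0]],[[0.0078,-0.046,0],[0,0,0]],[[0.0078,-0.046,0],[0,0,0]],[[0.0078,-0.046,0],[0,0,0]],[[0.0078,-0.046,0],[0,0,0]],[[0,0,0],[0,0,0]],[[0,0,0],[0,0,0]],[[0,0,0],[0,0,0]]]'

```text
time_s: 14.05
eef_pos: [500.7, -44.5, 119.8]
ee_rot: [-0.0, 0.999, 0.04, -0.0]
force: [-0.2, -0.6, -1.7]
grip_width: 0.74
```

```bash
python3 -c "
from h import *
togo(502.2,-45.5,28,0.081)
i=cams.capture('side');cv2.imwrite('pics/s5.png',cv2.resize(i[120:330,160:440,::-1],(800,600),interpolation=cv2.INTER_CUBIC))
"
```

```text
t14.05 yaw 0.0798 tool z [-6.e-04  0.e+00 -1.e+00] local mm [ 1.5  1.1 91.8] units [0.0019 0.0015 0.1224] turn units -0.0015 (rad -0.001) F [-0.18 -0.59 -1.67] M [-0.028  0.039  0.017] g 0.74
```

View pics/s5.png

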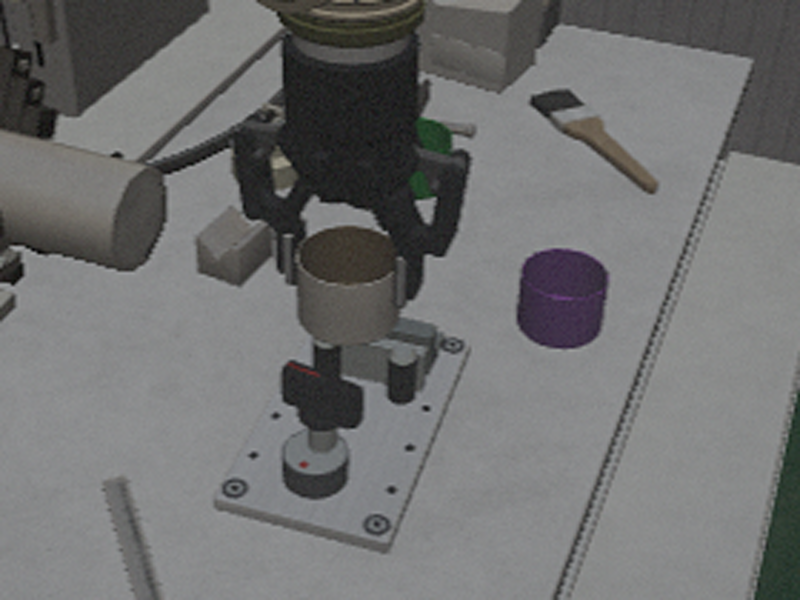

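>>> play_rows --steps '[[[0.0019,0.0015,0.02],[0,0,0]],[[0,0,0.03],[0,0,0]],[[0,0,0.03],[0,0,0]],[[0,0,0.02],[0,0,0]],[[0,0,0],[0,0,0]],[[0,0,0],[0,0,0]]]'

```text
time_s: 14.7
eef_pos: [502.5, -45.5, 45.6]
ee_rot: [0.0, 0.999, 0.04, 0.0]
force: [-0.1, 0.1, -0.1]
grip_width: 0.742
```

```bash
python3 -c "
from h import *
togo(502.2,-45.5,28,0.081)
i=cams.capture('side');cv2.imwrite('pics/s6.png',cv2.resize(i[180:330,200:400,::-1],(800,600),interpolation=cv2.INTER_CUBIC))
"
```

```text
t14.70 yaw 0.0795 tool z [ 2.e-04 -1.e-04 -1.e+00] local mm [-0.3 -0.  17.6] units [-0.0005 -0.      0.0235] turn units -0.0019 (rad -0.001) F [-0.07  0.09 -0.14] M [-0.004 -0.03   0.005] g 0.742
```

View pics/s6.png

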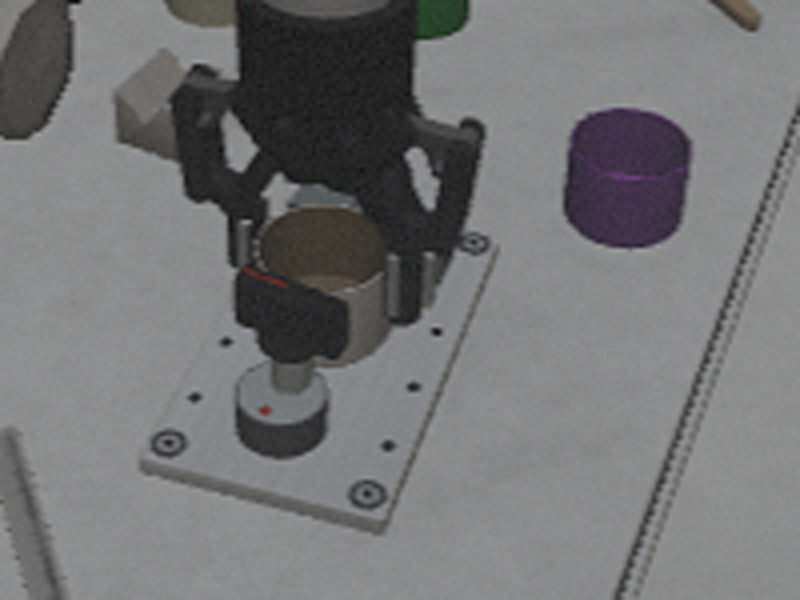

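The cup is between the posts and the cam with no lateral force. I'll lower it gently onto the plate.

>>> play_rows --steps '[[[0,0,0.008],[0,0,0]],[[0,0,0.008],[0,0,0]],[[0,0,0.004],[0,0,0]],[[0,0,0],[0,0,0]],[[0,0,0],[0,0,0]]]'

```text
time_s: 15.25
eef_pos: [502.4, -44.8, 30.3]
ee_rot: [-0.0, 0.999, 0.04, 0.0]
force: [-0.1, -0.2, -0.8]
grip_width: 0.736
```

```bash
python3 -c "
from h import *
togo(502.2,-45.5,28,0.081)
"
```

```text
t15.25 yaw 0.0806 tool z [ 0.  0. -1.] local mm [-0.3  0.7  2.3] units [-0.0004  0.0009  0.0031] turn units -0.0006 (rad -0.000) F [-0.12 -0.24 -0.83] M [-0.002 -0.002  0.011] g 0.736
```

>>> play_rows --steps '[[[0,0.0005,0.0015],[0,0,0]],[[0,0,0.0015],[0,0,0]],[[0,0,0],[0,0,0]],[[0,0,0],[0,0,0]]]'

```text
time_s: 15.65
eef_pos: [502.4, -45.2, 28.1]
ee_rot: [0.0, 0.999, 0.04, 0.0]
force: [0.7, 0.6, -1.4]
grip_width: 0.739
```

```bash
python3 -c "
from h import *
togo(502.2,-45.5,28,0.081)
"
```

```text
t15.65 yaw 0.0805 tool z [ 0. -0. -1.] local mm [-0.2  0.3  0.1] units [-0.0003  0.0004  0.0001] turn units -0.0006 (rad -0.000) F [ 0.66  0.59 -1.35] M [-0.008  0.011  0.01 ] g 0.739
```

>>> play_rows --steps '[[[0,0,0.001],[0,0,0]],[[0,0,0],[0,0,0]],[[0,0,0],[0,0,0]]]'

```text
time_s: 15.95
eef_pos: [502.5, -45.2, 27.5]
ee_rot: [0.0, 0.999, 0.04, 0.0]
force: [-1.4, 0.4, 2.5]
grip_width: 0.741
```

```bash
python3 -c "
from h import *
togo(502.2,-45.5,28,0.081)
"
```

```text
t15.95 yaw 0.0805 tool z [ 2.e-04 -1.e-04 -1.e+00] local mm [-0.3  0.3 -0.5] units [-0.0004  0.0003 -0.0007] turn units -0.0006 (rad -0.000) F [-1.37  0.35  2.55] M [ 0.073  0.163 -0.004] g 0.741
```

>>> play_rows --steps '[[[0,0,0],[0,0,0]],[[0,0,0],[0,0,0]],[[0,0,0],[0,0,0]],[[0,0,0],[0,0,0]],[[0,0,0],[0,0,0]],[[0,0,-0.02],[0,0,0]],[[0,0,-0.04],[0,0,0]],[[0,0,-0.05],[0,0,0]],[[0,0,-0.05],[0,0,0]],[[0,0,0],[0,0,0]]]' --grip 0

```text
time_s: 16.95
eef_pos: [504.5, -45.8, 151.8]
ee_rot: [0.002, 0.999, 0.04, 0.004]
force: [-0.4, -0.7, -0.0]
grip_width: 1.002
```

```bash
python3 -c "
from h import *
togo(498.4,0.8,120,1.468)
i=cams.capture('side');cv2.imwrite('pics/s7.png',cv2.resize(i[210:330,210:370,::-1],(800,600),interpolation=cv2.INTER_CUBIC))
"
```

```text
t16.95 yaw 0.0807 tool z [ 0.0083 -0.0027 -1.    ] local mm [ -2.6 -47.   31.6] units [-0.0034 -0.0627  0.0422] turn units -1.7664 (rad -1.387) F [-0.37 -0.71 -0.04] M [-0.063 -0.032  0.017] g 1.002
```

View pics/s7.png

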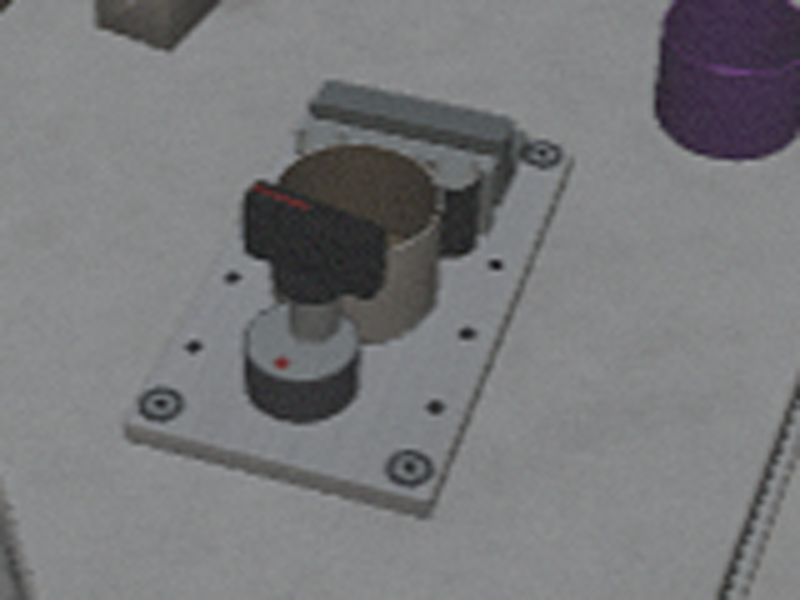

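The cup stands upright in the nest and has been released. The knob bar lies roughly along the plate's x. I'm going back to the knob.

>>> play_rows --steps '[[[-0.0005,-0.031,0],[0,0,0]],[[0,-0.031,0],[0,0,0]],[[0,0,0.004],[0,0,-0.16]],[[0,0,0.004],[0,0,-0.16]],[[0,0,0.004],[0,0,-0.16]],[[0,0,0.004],[0,0,-0.16]],[[0,0,0.004],[0,0,-0.16]],[[0,0,0.004],[0,0,-0.16]],[[0,0,0.004],[0,0,-0.16]],[[0,0,0.004],[0,0,-0.16]],[[0,0,0.004],[0,0,-0.16]],[[0,0,0.004],[0,0,-0.16]],[[0,0,0.004],[0,0,-0.166]],[[0,0,0],[0,0,0]],[[0,0,0],[0,0,0]],[[0,0,0],[0,0,0]]]'

```text
time_s: 18.6
eef_pos: [498.2, 1.1, 114.0]
ee_rot: [-0.0, 0.744, 0.669, -0.0]
force: [0.2, 0.4, 0.5]
grip_width: 1.0
```

```bash
python3 -c "
from h import *
togo(498.4,0.8,69,1.468)
"
```

```text
t18.60 yaw 1.4650 tool z [-5.e-04  1.e-04 -1.e+00] local mm [-0.3  0.3 45. ] units [-0.0004  0.0004  0.06  ] turn units -0.0039 (rad -0.003) F [0.19 0.39 0.47] M [0.057 0.021 0.008] g 1.0
```

>>> play_rows --steps '[[[0,0,0.02],[0,0,0]],[[0,0,0.02],[0,0,0]],[[0,0,0.02],[0,0,-0.004]],[[0,0,0],[0,0,0]],[[0,0,0],[0,0,0]],[[0,0,0],[0,0,0]]]'

```text
time_s: 19.2
eef_pos: [498.7, 1.0, 70.1]
ee_rot: [0.001, 0.742, 0.671, 0.0]
force: [0.6, -0.1, 0.1]
grip_width: 0.999
```

```bash
python3 -c "
from h import *
togo(498.4,0.8,69,1.468)
"
```

```text
t19.20 yaw 1.4701 tool z [ 1.4e-03 -3.0e-04 -1.0e+00] local mm [-0.3 -0.3  1.1] units [-0.0003 -0.0004  0.0015] turn units 0.0026 (rad 0.002) F [ 0.58 -0.07  0.07] M [ 0.025 -0.026  0.023] g 0.999
```

>>> play_rows --steps '[[[0,0,0],[0,0,0]],[[0,0,0],[0,0,0]],[[0,0,0],[0,0,0]],[[0,0,0],[0,0,0]],[[0,0,0],[0,0,0]],[[0,0,0],[0,0,0]],[[0,0,0],[0,0,0]],[[0,0,0],[0,0,0]]]' --grip 1 --squeeze 40

```text
time_s: 20.0
eef_pos: [498.3, 1.2, 69.5]
ee_rot: [0.0, 0.742, 0.671, 0.0]
force: [-1.8, 1.1, 3.8]
grip_width: 0.156
```

```bash
python3 -c "
from h import *
togo(498.4,0.8,69,1.468)
"
```

```text
t20.00 yaw 1.4706 tool z [ 2.e-04  1.e-04 -1.e+00] local mm [-0.4  0.1  0.5] units [-0.0005  0.0002  0.0006] turn units 0.0033 (rad 0.003) F [-1.76  1.07  3.79] M [ 0.26   0.2   -0.101] g 0.156
```

>>> play_rows --steps '[[[0,0,0],[0,0,0.13]],[[0,0,0],[0,0,0.13]],[[0,0,0],[0,0,0.13]],[[0,0,0],[0,0,0.13]],[[0,0,0],[0,0,0.13]],[[0,0,0],[0,0,0.13]]]'

```text
time_s: 20.6
eef_pos: [498.3, 1.3, 69.5]
ee_rot: [0.0, 0.91, 0.414, 0.0]
force: [-0.3, 2.8, 4.0]
grip_width: 0.154
```

```bash
cat > k.py <<'E'
from h import *
s=ctrl.sense();ya,X=yaw(s['ee_rot'])
l='t %.2f q %.4f Mz %.3f tau6 %.3f F %s M %s p %s'%(s['time_s'],0.18+1.470-ya,s['wrist_torque'][2],s['tau'][5],s['force'].round(1),s['wrist_torque'].round(2),s['eef_pos'].round(1))
print(l);open('log.txt','a').write(l+'\n')
E
python3 k.py
```

```text
t 20.60 q 0.7953 Mz 0.236 tau6 -1.103 F [-0.3  2.8  4. ] M [0.39 0.15 0.24] p [498.3   1.3  69.5]
```

>>> play_rows --steps '[[[0,0,0],[0,0,0.05]],[[0,0,0],[0,0,0.05]]]'

```text
time_s: 20.8
eef_pos: [498.4, 1.3, 69.5]
ee_rot: [0.0, 0.925, 0.38, 0.0]
force: [-0.4, 2.6, 3.8]
grip_width: 0.151
```

```bash
python3 k.py
```

```text
t 20.80 q 0.8714 Mz 0.239 tau6 -0.246 F [-0.4  2.6  3.8] M [0.4  0.09 0.24] p [498.4   1.3  69.5]
```

>>> play_rows --steps '[[[0,0,0],[0,0,0.04]],[[0,0,0],[0,0,0.04]]]'

```text
time_s: 21.0
eef_pos: [498.4, 1.3, 69.5]
ee_rot: [0.0, 0.937, 0.35, 0.0]
force: [-0.4, 2.8, 2.9]
grip_width: 0.157
```

```bash
python3 k.py; python3 k.py
```

```text
t 21.00 q 0.9339 Mz 0.251 tau6 -0.178 F [-0.4  2.8  2.9] M [0.41 0.13 0.25] p [498.4   1.3  69.5]
t 21.00 q 0.9339 Mz 0.251 tau6 -0.178 F [-0.4  2.8  2.9] M [0.41 0.13 0.25] p [498.4   1.3  69.5]
```

>>> play_rows --steps '[[[0,0,0],[0,0,0.04]],[[0,0,0],[0,0,0.04]]]'

```text
time_s: 21.2
eef_pos: [498.4, 1.3, 69.5]
ee_rot: [0.0, 0.947, 0.321, 0.0]
force: [-0.6, 3.3, 4.0]
grip_width: 0.151
```

```bash
python3 k.py
```

```text
t 21.20 q 0.9966 Mz 0.189 tau6 -0.184 F [-0.6  3.3  4. ] M [0.35 0.09 0.19] p [498.4   1.3  69.5]
```

>>> play_rows --steps '[[[0,0,0],[0,0,0.04]],[[0,0,0],[0,0,0.04]]]'

```text
time_s: 21.4
eef_pos: [498.4, 1.3, 69.5]
ee_rot: [0.0, 0.957, 0.291, 0.0]
force: [-0.8, 1.8, 4.0]
grip_width: 0.156
```

```bash
python3 k.py
```

```text
t 21.40 q 1.0595 Mz 0.179 tau6 -0.183 F [-0.8  1.8  4. ] M [0.42 0.11 0.18] p [498.4   1.3  69.5]
```

>>> play_rows --steps '[[[0,0,0],[0,0,0.04]],[[0,0,0],[0,0,0.04]]]'

```text
time_s: 21.6
eef_pos: [498.4, 1.3, 69.5]
ee_rot: [-0.0, 0.965, 0.261, 0.0]
force: [-0.9, 3.2, 4.3]
grip_width: 0.156
```

```bash
python3 k.py
```

```text
t 21.60 q 1.1224 Mz 0.231 tau6 -0.183 F [-0.9  3.2  4.3] M [0.42 0.1  0.23] p [498.4   1.3  69.5]
```

>>> play_rows --steps '[[[0,0,0],[0,0,0.04]],[[0,0,0],[0,0,0.04]]]'

```text
time_s: 21.8
eef_pos: [498.4, 1.3, 69.5]
ee_rot: [-0.0, 0.973, 0.23, 0.0]
force: [-0.2, 3.0, 2.9]
grip_width: 0.153
```

```bash
python3 k.py
```

```text
t 21.80 q 1.1852 Mz 0.239 tau6 -0.183 F [-0.2  3.   2.9] M [0.4  0.08 0.24] p [498.4   1.3  69.5]
```

>>> play_rows --steps '[[[0,0,0],[0,0,0.04]],[[0,0,0],[0,0,0.04]]]'

```text
time_s: 22.0
eef_pos: [498.4, 1.3, 69.5]
ee_rot: [-0.0, 0.98, 0.2, 0.0]
force: [-0.3, 3.3, 3.9]
grip_width: 0.149
```

```bash
python3 k.py
```

```text
t 22.00 q 1.2480 Mz 0.257 tau6 -0.183 F [-0.3  3.3  3.9] M [0.44 0.09 0.26] p [498.4   1.3  69.5]
```

>>> play_rows --steps '[[[0,0,0],[0,0,0.04]],[[0,0,0],[0,0,0.04]]]'

```text
time_s: 22.2
eef_pos: [498.4, 1.3, 69.5]
ee_rot: [-0.0, 0.986, 0.169, 0.0]
force: [0.3, 2.6, 3.9]
grip_width: 0.155
```

```bash
python3 k.py
```

```text
t 22.20 q 1.3109 Mz 0.253 tau6 -0.183 F [0.3 2.6 3.9] M [0.43 0.12 0.25] p [498.4   1.3  69.5]
```

>>> play_rows --steps '[[[0,0,0],[0,0,0.04]],[[0,0,0],[0,0,0.04]]]'

```text
time_s: 22.4
eef_pos: [498.4, 1.3, 69.5]
ee_rot: [-0.0, 0.99, 0.138, 0.0]
force: [-0.8, 3.6, 4.0]
grip_width: 0.158
```

```bash
python3 k.py
```

```text
t 22.40 q 1.3737 Mz 0.217 tau6 -0.183 F [-0.8  3.6  4. ] M [0.43 0.06 0.22] p [498.4   1.3  69.5]
```

>>> play_rows --steps '[[[0,0,0],[0,0,0.04]],[[0,0,0],[0,0,0.04]]]'

```text
time_s: 22.6
eef_pos: [498.4, 1.3, 69.5]
ee_rot: [-0.0, 0.994, 0.107, 0.0]
force: [0.0, 2.2, 3.2]
grip_width: 0.154
```

```bash
python3 k.py
```

```text
t 22.60 q 1.4365 Mz 0.235 tau6 -0.183 F [0.  2.2 3.2] M [0.46 0.07 0.23] p [498.4   1.3  69.5]
```

>>> play_rows --steps '[[[0,0,0],[0,0,0.04]],[[0,0,0],[0,0,0.04]]]'

```text
time_s: 22.8
eef_pos: [498.4, 1.3, 69.5]
ee_rot: [-0.0, 0.997, 0.075, 0.0]
force: [-0.4, 3.1, 3.4]
grip_width: 0.155
```

```bash
python3 k.py
```

```text
t 22.80 q 1.4994 Mz 0.201 tau6 -0.182 F [-0.4  3.1  3.4] M [0.4  0.01 0.2 ] p [498.4   1.3  69.5]
```

>>> play_rows --steps '[[[0,0,0],[0,0,0.04]],[[0,0,0],[0,0,0.04]]]'

```text
time_s: 23.0
eef_pos: [498.5, 1.3, 69.5]
ee_rot: [-0.0, 0.999, 0.044, 0.0]
force: [0.6, 2.6, 3.2]
grip_width: 0.155
```

```bash
python3 k.py;python3 -c "
from h import *
i=cams.capture('side');cv2.imwrite('pics/s8.png',cv2.resize(i[190:330,200:390,::-1],(800,600),interpolation=cv2.INTER_CUBIC))
"
```

```text
t 23.00 q 1.5622 Mz 0.262 tau6 -0.147 F [0.6 2.6 3.2] M [0.43 0.03 0.26] p [498.5   1.3  69.5]
```

View pics/s8.png

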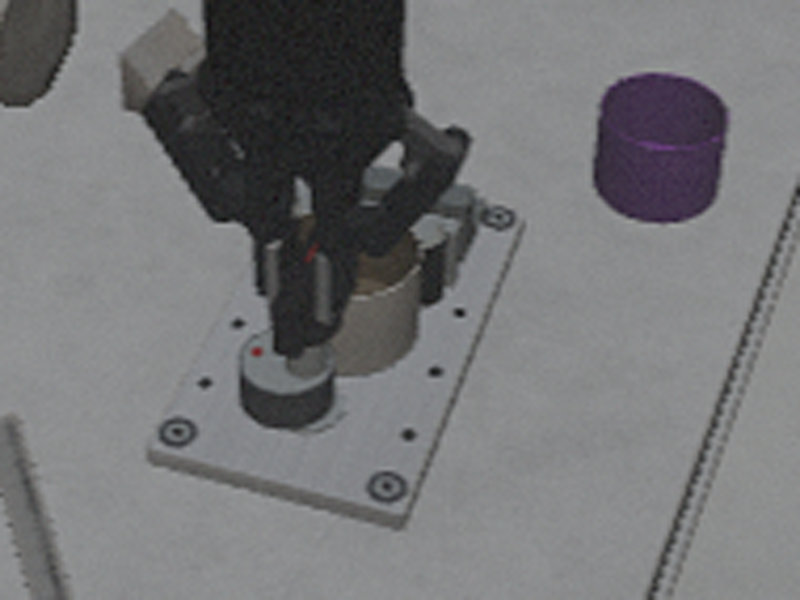

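tau6, which is the quieter channel, has moved off its plateau, so contact has probably begun near q≈1.53. From here I use smaller steps.

>>> play_rows --steps '[[[0,0,0],[0,0,0.04]]]'

```text
time_s: 23.15
eef_pos: [498.5, 1.4, 69.5]
ee_rot: [-0.0, 1.0, 0.029, 0.0]
force: [0.6, 4.1, 3.0]
grip_width: 0.154
```

```bash
python3 k.py
```

```text
t 23.15 q 1.5923 Mz 0.363 tau6 -0.247 F [0.6 4.1 3. ] M [ 0.54 -0.    0.36] p [498.5   1.4  69.5]
```

>>> play_rows --steps '[[[0,0,0],[0,0,0.02]]]'

```text
time_s: 23.25
eef_pos: [498.5, 1.4, 69.5]
ee_rot: [-0.0, 1.0, 0.021, 0.0]
force: [1.0, 4.0, 4.5]
grip_width: 0.153
```

```bash
python3 k.py
```

```text
t 23.25 q 1.6084 Mz 0.385 tau6 0.327 F [1.  4.  4.5] M [ 0.65 -0.03  0.39] p [498.5   1.4  69.5]
```

>>> play_rows --steps '[[[0,0,0],[0,0,0.01]]]'

```text
time_s: 23.35
eef_pos: [498.5, 1.4, 69.5]
ee_rot: [-0.0, 1.0, 0.017, 0.0]
force: [0.3, 4.5, 4.3]
grip_width: 0.153
```

```bash
python3 k.py
```

```text
t 23.35 q 1.6161 Mz 0.378 tau6 0.397 F [0.3 4.5 4.3] M [ 0.77 -0.06  0.38] p [498.5   1.4  69.5]
```

>>> play_rows --steps '[[[0,0,0],[0,0,0.01]]]'

```text
time_s: 23.45
eef_pos: [498.5, 1.3, 69.5]
ee_rot: [-0.0, 1.0, 0.013, 0.0]
force: [0.2, 5.6, 5.2]
grip_width: 0.151
```

```bash
python3 k.py
```

```text
t 23.45 q 1.6241 Mz 0.449 tau6 0.317 F [0.2 5.6 5.2] M [ 0.89 -0.05  0.45] p [498.5   1.3  69.5]
```

>>> play_rows --steps '[[[0,0,0],[0,0,0]]]'

```text
time_s: 23.55
eef_pos: [498.5, 1.4, 69.5]
ee_rot: [-0.0, 1.0, 0.013, 0.0]
force: [0.8, 5.6, 6.0]
grip_width: 0.151
```

```bash
python3 k.py
```

```text
t 23.55 q 1.6241 Mz 0.364 tau6 0.436 F [0.8 5.6 6. ] M [ 0.8  -0.12  0.36] p [498.5   1.4  69.5]
```

>>> play_rows --steps '[[[0,0,0],[0,0,0]]]'

```text
time_s: 23.65
eef_pos: [498.5, 1.3, 69.5]
ee_rot: [-0.0, 1.0, 0.013, 0.0]
force: [1.1, 5.0, 4.4]
grip_width: 0.151
```

```bash
python3 k.py
```

```text
t 23.65 q 1.6240 Mz 0.350 tau6 0.367 F [1.1 5.  4.4] M [ 0.9  -0.07  0.35] p [498.5   1.3  69.5]
```

>>> play_rows --steps '[[[0,0,0],[0,0,0]]]'

```text
time_s: 23.75
eef_pos: [498.5, 1.4, 69.5]
ee_rot: [-0.0, 1.0, 0.013, 0.0]
force: [-0.3, 5.1, 5.1]
grip_width: 0.154
```

```bash
python3 k.py
```

```text
t 23.75 q 1.6240 Mz 0.366 tau6 0.364 F [-0.3  5.1  5.1] M [ 0.81 -0.06  0.37] p [498.5   1.4  69.5]
```

Holding still, Mz and tau6 agree at about 0.365 N m. The torque suggests roughly 13–16 N, but the angle suggests less. I'll back off in tiny steps to separate friction from load.

>>> play_rows --steps '[[[0,0,0],[0,0,-0.01]],[[0,0,0],[0,0,0]]]'

```text
time_s: 23.95
eef_pos: [498.5, 1.4, 69.5]
ee_rot: [-0.0, 1.0, 0.017, 0.0]
force: [0.9, 5.0, 4.0]
grip_width: 0.155
```

```bash
python3 k.py
```

```text
t 23.95 q 1.6168 Mz 0.032 tau6 -0.028 F [0.9 5.  4. ] M [ 0.83 -0.04  0.03] p [498.5   1.4  69.5]
```

>>> play_rows --steps '[[[0,0,0],[0,0,-0.01]],[[0,0,0],[0,0,0]]]'

```text
time_s: 24.15
eef_pos: [498.5, 1.3, 69.5]
ee_rot: [-0.0, 1.0, 0.02, 0.0]
force: [1.1, 5.3, 4.3]
grip_width: 0.154
```

```bash
python3 k.py
```

```text
t 24.15 q 1.6091 Mz -0.051 tau6 -0.079 F [1.1 5.3 4.3] M [ 0.84 -0.07 -0.05] p [498.5   1.3  69.5]
```

>>> play_rows --steps '[[[0,0,0],[0,0,-0.01]],[[0,0,0],[0,0,0]]]'

```text
time_s: 24.35
eef_pos: [498.5, 1.3, 69.5]
ee_rot: [-0.0, 1.0, 0.024, 0.0]
force: [1.0, 5.4, 5.3]
grip_width: 0.154
```

```bash
python3 k.py
```

```text
t 24.35 q 1.6013 Mz -0.045 tau6 -0.108 F [1.  5.4 5.3] M [ 0.86  0.02 -0.05] p [498.5   1.3  69.5]
```

Stopping here. By the forward and reverse torques, about 12–15 N was reached and about 11–13 N remains after the slight back-off. I'll release the knob and withdraw.

>>> play_rows --steps '[[[0,0,0],[0,0,0]],[[0,0,0],[0,0,0]],[[0,0,0],[0,0,0]],[[0,0,0],[0,0,0]],[[0,0,0],[0,0,0]],[[0,0,0],[0,0,0]],[[0,0,-0.01],[0,0,0]],[[0,0,-0.03],[0,0,0]],[[0,0,-0.05],[0,0,0]],[[0,0,-0.05],[0,0,0]],[[0,0,-0.05],[0,0,0]],[[0,0,0],[0,0,0]],[[0,0,0],[0,0,0]]]' --grip 0

```text
time_s: 25.65
eef_pos: [498.3, 1.1, 212.4]
ee_rot: [0.0, 1.0, 0.025, 0.001]
force: [0.3, 0.6, -0.1]
grip_width: 1.005
```

```bash
python3 -c "
from h import *
togo(498.4,0.8,69,1.468)
i=cams.capture('side');cv2.imwrite('pics/s9.png',cv2.resize(i[210:330,210:370,::-1],(800,600),interpolation=cv2.INTER_CUBIC))
"
```

```text
t25.65 yaw 0.0491 tool z [ 1.3e-03 -3.0e-04 -1.0e+00] local mm [-1.000e-01  3.000e-01  1.434e+02] units [-1.000e-04  4.000e-04  1.911e-01] turn units -1.8066 (rad -1.419) F [ 0.28  0.56 -0.05] M [-0.029 -0.016 -0.034] g 1.005
```

View pics/s9.png

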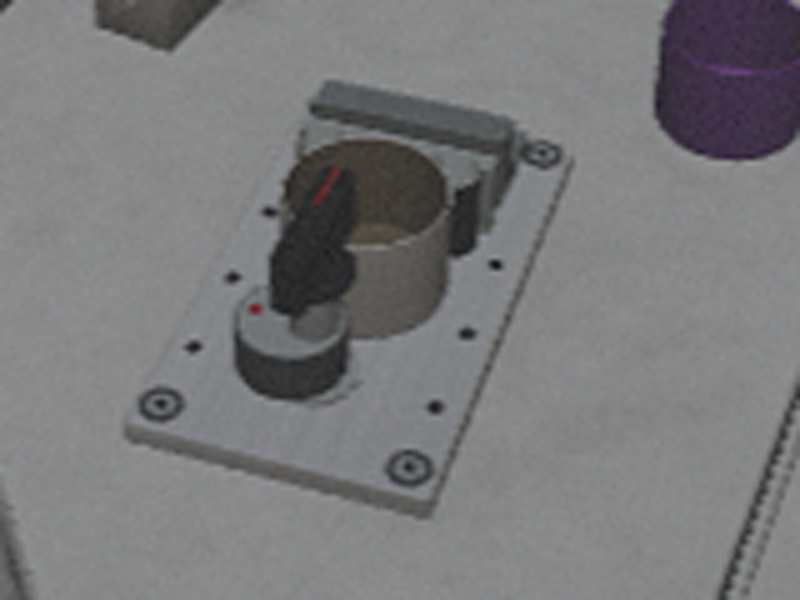

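The cup stands upright against the posts, the cam bears on it, and the gripper is clear and open. I'm handing the job in.

```bash
python3 -c "
from rig import ctrl
print(ctrl.finish_job())"
```

```text
the job is handed in; nothing more can be done
None
```

The lone steel cup is clamped in the nest fixture and the job is handed in at about 26 s of the 70 s. My estimate of the clamp force is 11–13 N, but the readings did not fully agree.

- **Opening:** I turned the knob back from about 1.83 to 0.18 rad. The knob's centre turned out to be about 2 mm from the camera estimate, so I shifted the nest position to match.
- **Loading:** I centred the cup with a light squeeze, set it down upright about 4.5 mm towards the spindle from the nest, and let go.
- **Clamping:** I turned the knob clockwise in small steps. Contact came near 1.53 rad and I went on to about 1.62 rad. I then backed off about 0.02 rad to check friction and let go of the knob at about 1.60 rad.

**Clamp force:**
- **Torque:** it held at 0.365 N m against about 0.23 N m when turning freely. That means at least about 12 N, and up to 15–16 N at the peak.
- **Angle:** at the stated 1 N per 0.012 rad, the travel past contact suggests only 6–8 N. I trusted the torque more. Every estimate is well below 30 N.

The last side picture shows the cup upright against the posts with the cam touching it. The gripper was open and well clear, and the wrist force was near zero. Nothing else in that picture looks moved. I took no final picture of the whole bench.

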